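# Set up a fold-down lab tray and tip the milling balls into it

### The job

Set up the blue fold-down tray so that the milling balls can be spread out in it to dry: raise its two eared side walls fully upright first, then lift the front wall up between them until it snaps in behind the white snap fingers. Then tip all six balls out of the steel cup into the standing tray and put the empty cup back down upright on the worktop beside the tray. Leave the other things on the bench where they stand.

Things in the scene. Friction and masses are not known exactly. Their poses are not given: they have to be found in the camera images.
- fold_tray: Blue plastic fold-down tray, fixed. Base 88 x 120 x 5 mm; origin under its centre; x the short way, to the rigid back wall at x = 46 mm, y the long way, z up. Hinge lines 6 mm up: front at x = -46 mm, sides at y = +-62 mm. At the start three hinged walls lie splayed outward just off the worktop. Standing, all are 4 mm thick, 69 mm high and enclose 84 x 120 mm.
- side_l (a joint): Hinge of the side wall on the tray's +y edge, rad: 0 flat outward, 1.571 upright at its stop; starts at 0.30 to 0.46. Stiff (0.22 N m): stays where left. Wall 94 mm long; an ear on its upper half runs on 29 mm past the front and carries a white sprung snap finger, 22 mm long, bent 4 mm inward, 43 mm out from the hinge line, pointing back towards the tray.
- side_r (a joint): Hinge of the side wall on the tray's -y edge, rad: 0 flat outward, 1.571 upright at its stop; starts at 0.30 to 0.46. Stiff (0.22 N m): stays where left. Wall 94 mm long; an ear on its upper half runs on 29 mm past the front and carries a white sprung snap finger, 22 mm long, bent 4 mm inward, 43 mm out from the hinge line, pointing back towards the tray.
- front (a joint): Hinge of the front wall on the tray's -x edge, rad: 0 flat outward, 1.571 upright, stop at 1.60; starts at 0.30 to 0.44. Wall 115 mm wide. A crease spring (to 0.12 N m) folds it back out unless it is pushed to its stop past the snap fingers of both upright side walls, which spring in behind it and hold it above 1.5.
- side_l_edge (a point): middle of the free edge of wall side_l (centre of its 6 mm round bead), 60 mm from the hinge line; wall 4 mm thick
- side_r_edge (a point): middle of the free edge of wall side_r (centre of its 6 mm round bead), 60 mm from the hinge line; wall 4 mm thick
- front_edge (a point): middle of the free edge of wall front (centre of its 6 mm round bead), 60 mm from the hinge line; wall 4 mm thick
- cup: Open stainless steel cup: 53 mm across at the foot, 56 mm at 34 mm up, then flared to 67 mm at the rim, 52 mm high, wall 3 mm, inner floor at 4 mm, 0.12 kg. Origin under its centre, z up along its axis. It holds the six balls at the start.
- cup_rim (a point): centre of the cup's mouth, 52 mm above its foot
- ball_1_center (a point): centre of one white ceramic milling ball, 18 mm across, 18 g; lies in the cup at the start and rolls freely
- ball_2_center (a point): centre of one white ceramic milling ball, 18 mm across, 18 g; lies in the cup at the start and rolls freely
- ball_3_center (a point): centre of one white ceramic milling ball, 18 mm across, 18 g; lies in the cup at the start and rolls freely
- ball_4_center (a point): centre of one white ceramic milling ball, 18 mm across, 18 g; lies in the cup at the start and rolls freely
- ball_5_center (a point): centre of one white ceramic milling ball, 18 mm across, 18 g; lies in the cup at the start and rolls freely
- ball_6_center (a point): centre of one white ceramic milling ball, 18 mm across, 18 g; lies in the cup at the start and rolls freely
- vial_1: Bystander, loose: clear glass vial with grey cap, 44 x 98 mm; origin under its centre
- vial_2: Bystander, loose: clear glass vial with grey cap, 44 x 92 mm; origin under its centre
- carton_w: Bystander, loose: small upright white carton, 32 x 38 x 85 mm; origin under its centre
- violet: Bystander, fixed: small violet bottle, 38 x 75 mm; origin under its centre
- flat_carton: Bystander, loose: flat white and blue carton lying on the worktop, 54 x 89 x 22 mm; origin under its centre
- slides: Bystander, fixed: shut clear microscope-slide box, 86 x 120 x 29 mm; origin under its centre

How it is judged:
On the way, in this order (a step that is already met when the one before it is completed fails the run):
1. both side walls stand upright (above 1.48 rad) (value of joint each of side_l, side_r above 1.48 rad), for 0.2 s.
2. the front wall is up between them and held by the snap fingers, with the gripper off the tray (all three walls above 1.45 rad) (value of joint each of side_l, side_r, front above 1.45 rad and contact force between the fingers and fold_tray below 0.1 N), for 0.3 s.
3. the cup is tipped out over the standing tray (tilted past 1.2 rad, mouth within 120 mm of the tray's centre in plan, above the worktop) (value of joint each of side_l, side_r, front above 1.45 rad and angle between cup's own z axis and vertical above 1.2 rad and horizontal distance between cup_rim and fold_tray below 0.12 m and height (world z) of cup_rim above 0.06 m), for 0.1 s.
At the end, for the whole second after the job is handed in: The three hinged walls of the tray still stand (joints above 1.45 rad), all six balls lie inside the walls (centres within 46 mm of the tray's centre along x, 62 mm along y, below 55 mm), and the cup stands upright (within 0.1 rad) and at rest on the worktop, more than 80 mm from the tray's centre (value of joint each of side_l, side_r, front above 1.45 rad and height (world z) of each of ball_1_center, ball_2_center, ball_3_center, ball_4_center, ball_5_center, ball_6_center below 0.055 m and x of ball_1_center in the frame of fold_tray between -0.046 and 0.046 m and y of ball_1_center in the frame of fold_tray between -0.062 and 0.062 m and x of ball_2_center in the frame of fold_tray between -0.046 and 0.046 m and y of ball_2_center in the frame of fold_tray between -0.062 and 0.062 m and x of ball_3_center in the frame of fold_tray between -0.046 and 0.046 m and y of ball_3_center in the frame of fold_tray between -0.062 and 0.062 m and x of ball_4_center in the frame of fold_tray between -0.046 and 0.046 m and y of ball_4_center in the frame of fold_tray between -0.062 and 0.062 m and x of ball_5_center in the frame of fold_tray between -0.046 and 0.046 m and y of ball_5_center in the frame of fold_tray between -0.062 and 0.062 m and x of ball_6_center in the frame of fold_tray between -0.046 and 0.046 m and y of ball_6_center in the frame of fold_tray between -0.062 and 0.062 m and angle between cup's own z axis and vertical below 0.1 rad and height (world z) of cup below 0.01 m and linear speed of cup below 0.02 m/s and horizontal distance between cup and fold_tray above 0.08 m); the robot touches nothing.
It fails at once if a bystander (vial or carton) is shoved more than 40 mm or tipped over (distance of any of vial_1, vial_2, carton_w, flat_carton from where it was at the start of the episode above 0.04 m or angle between any of vial_1, vial_2, carton_w, flat_carton's own z axis and vertical above 0.5 rad).
It also fails if it takes over 72 s, if anything falls off the work surface, if the arm or the gripper's body presses on something with over 40 N, if the wrist force passes 120 N, or if a joint passes its speed limit or range.

### The arm

A 6-joint arm with a two-finger parallel gripper is mounted at the origin on a cart in front of the work surface, level with it; the furniture and walls round the work are solid. World frame = base frame: x ahead of the robot, y to its left, z up, the work surface at z = 0. Lengths are in m, angles in rad, forces in N, time in s.
With the tool pointing down it reaches from about 0.35 to 0.85 m from the base axis. Payload 8.1 kg.
Tool frame: the origin (TCP) lies between the finger pads; the fingertips stand 25 mm ahead of it and the grasp point (between the pads) lies 6 mm ahead of it; z points along the fingers, y is the line along which they close (so a half turn about z gives the same grasp; the last joint's range is limited). The gripper opens to 93 mm and grips with 3 to 60 N. Pads are 15 mm wide; open, the fingers measure 128 mm over their backs; the gripper's body (75 mm by 188 mm) begins 65 mm behind the grasp point.
Start: joints at [1.177, 0.13, 1.488, -0, 1.523, -0.085], TCP at [0.182, 0.572, 0.244] pointing down, gripper open.
Joint ranges: [-2.96, 2.96], [-0.89, 2.26], [0.02, 2.5], [-1.34, 4.48], [0, 2.73], [-2.66, 2.66]. Speed limits (rad/s): [2.39, 2.39, 2.79, 3.14, 3.14, 3.14].

### API

Orientations are given as a rotation vector (axis times angle).
In Python, from plant import robot gives the robot as it stands.
- The arm moves only by the tool arm_command, never from a script. Its argument "increments" is text: rows parted by semicolons, each of 5 numbers parted by spaces: the closure, from 0 (fully open) to 1 (shut), then the shift along the tool's x, y, z in mm, then the turn about the tool's z in rad. A call has 1 to 5 rows; each row is the pose to reach, as a shift and turn from the pose commanded when the call began, along the tool's axes at that moment; what a row does not reach only later rows make up. A row lasts 1/10 s, in which the tool goes at most 50 mm and 8.59 degrees, less where a joint would pass 70% of its speed; a pose out of reach is approached as far as the arm can. A call with a gripper value outside its range is refused whole. The fingers move at their own pace and stop on an object; "grip_force" is the grip in N (left out, the last holds). Time passes only in rows, so rows that repeat a pose let the fingers close. It gives the time, the measured TCP pose, the force, the opening and the grip force at its end, in the units of the state.
- robot.read_state(): the state, without advancing time (a new reading comes with each control period).
- robot.read_camera(name): name is "scene" or "top" or "wrist"; returns the picture (480x640x3 uint8, blue, green, red); there is no depth.
- robot.camera_model(name): a dict with "fx", "fy", "cx", "cy" (pixels), "eye" and "rotation" of the camera in the world. Camera axes: x right, y down, z forward; pixel columns grow to the right and rows downward; lengths in m; the calibration is good to about 2 mm. A picture is of the moment at which its call begins: read the wrist's pose just before it. camera_model takes no time and is no camera call; for the wrist camera it gives the pose at the moment of the call.
- robot.close_job(): hands the job in; it is judged then, once.
The state is a dict: "t": time; "q": joint angles; "dq": joint speeds; "joint_torque": joint torques, N m; "tool_pos": TCP position; "orientation": TCP orientation; "force": force on the tool from outside, world axes, zero at the start; "wrist_torque": the same for the moment, N m; "opening": finger opening in m; "gripper_force": force on a finger pad.
Only numpy, scipy, OpenCV 4.12 (cv2) and the standard library are available. Lean on these libraries where they do the work, as an engineer would, in place of code of your own. Each camera call takes 0.05 s, during which the arm holds its last target. There are 200 camera calls.

## Working session

There is one attempt and no reset: what is moved stays moved. The work goes in short steps, Python scripts to look and compute and a tool call to move; the robot and the scene stay as the last step left them, time stands still between calls to the robot, and variables do not carry over. Pictures are saved under pics/ and viewed, at most 10 in all, crops included, and the job is handed in when it is done.

Besides the shell and the picture viewer there is one more tool, called after ">>>" by a JSON object that holds its "name" and its "arguments". arm_command: Moves the arm, as the interface text tells. Its arguments: {"type":"object","properties":{"increments":{"type":"string"},"grip_force":{"type":"number"}},"required":["increments"]}

```bash
ls; mkdir -p pics
cat > h.py <<'E'
import numpy as np, cv2
from scipy.spatial.transform import Rotation as R
from plant import robot
def snap(n,f):
    m=robot.camera_model(n); im=robot.read_camera(n); cv2.imwrite('pics/'+f,im); return im,m
def ray(m,u,v):
    d=np.array(m['rotation'])@np.array([(u-m['cx'])/m['fx'],(v-m['cy'])/m['fy'],1]); return np.array(m['eye']),d
def onz(m,u,v,z):
    e,d=ray(m,u,v); return e+d*(z-e[2])/d[2]
def proj(m,p):
    c=np.array(m['rotation']).T@(np.array(p)-np.array(m['eye'])); return m['fx']*c[0]/c[2]+m['cx'],m['fy']*c[1]/c[2]+m['cy']
E
python3 - <<'E'
from h import *
for n in('scene','top'):
    im,m=snap(n,n+'0.png'); print(n,m)
print(robot.read_state())
E
```

```text
pics
scene {'fx': 455.4691791799438, 'fy': 455.4691791799438, 'cx': 312.78745580386743, 'cy': 234.30439665301847, 'eye': array([ 0.15564692, -0.62156327,  0.83505776]), 'rotation': array([-2.27895092,  0.74812366, -0.27683842])}
top {'fx': 438.0908729300327, 'fy': 438.0908729300327, 'cx': 322.32192842275924, 'cy': 239.94473080170476, 'eye': array([ 0.41830364, -0.00355617,  1.24540635]), 'rotation': array([-2.13671702,  2.15860366, -0.13046291])}
{'t': 0.1, 'q': array([ 1.17659700e+00,  1.31082524e-01,  1.48915718e+00, -1.29091765e-05,
        1.52306133e+00, -8.54109661e-02]), 'dq': array([-0.00108136,  0.00031459, -0.00266836,  0.0006869 ,  0.00174384,
        0.00089344]), 'joint_torque': array([ 1.22644869e-03, -5.61334813e+01, -4.93099558e+01,  7.70326937e-02,
        2.90228915e-02, -1.14883519e-04]), 'tool_pos': array([0.1821436 , 0.57117189, 0.24270146]), 'orientation': array([-4.83057255e-01, -3.10383354e+00,  2.61120923e-03]), 'force': array([-0.4238629 ,  0.35175133, -0.31115367]), 'wrist_torque': array([ 0.0155757 , -0.01818619,  0.01372858]), 'gripper_force': 0.0, 'opening': 0.0929549689314107}
```

```bash
sed -i "s/np.array(m\['rotation'\])/R.from_rotvec(m['rotation']).as_matrix()/" h.py; cat h.py | head -12
```

```text
import numpy as np, cv2
from scipy.spatial.transform import Rotation as R
from plant import robot
def snap(n,f):
    m=robot.camera_model(n); im=robot.read_camera(n); cv2.imwrite('pics/'+f,im); return im,m
def ray(m,u,v):
    d=R.from_rotvec(m['rotation']).as_matrix()@np.array([(u-m['cx'])/m['fx'],(v-m['cy'])/m['fy'],1]); return np.array(m['eye']),d
def onz(m,u,v,z):
    e,d=ray(m,u,v); return e+d*(z-e[2])/d[2]
def proj(m,p):
    c=R.from_rotvec(m['rotation']).as_matrix().T@(np.array(p)-np.array(m['eye'])); return m['fx']*c[0]/c[2]+m['cx'],m['fy']*c[1]/c[2]+m['cy']
```

View pics/scene0.png

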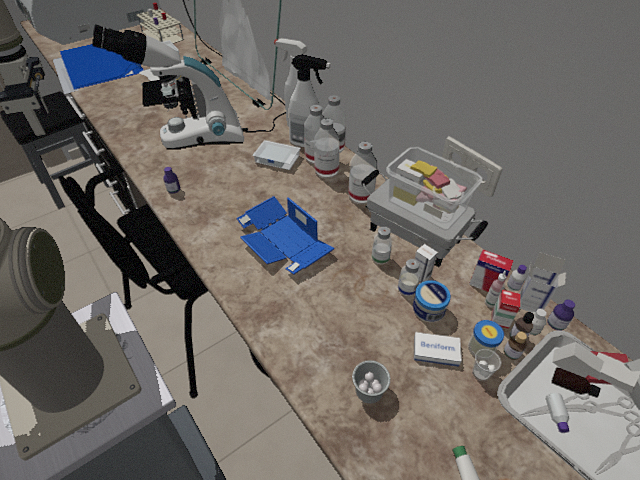

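View pics/top0.png

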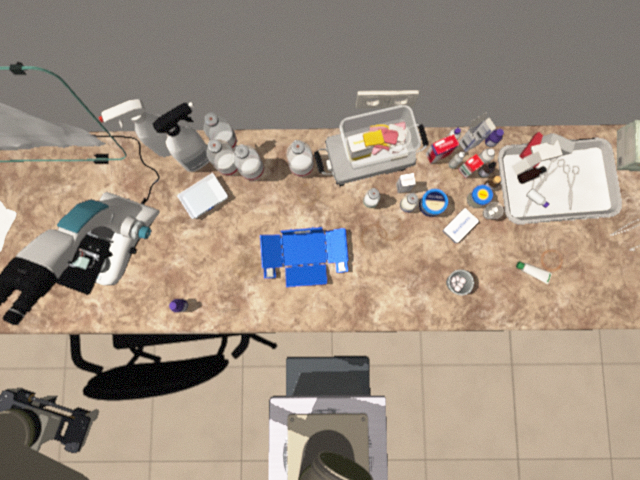

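The scene view shows the tray around (287,238), front facing the robot, with the cup of balls at (371,383). In the top view the tray is at (305,252) and the cup at (460,282). The two vials are at (372,198) and (409,203), the flat carton at (462,225). Next I'll zoom in on the tray and cup.

Run:
```python
from h import *
t=cv2.imread('pics/top0.png');s=cv2.imread('pics/scene0.png')
a=cv2.resize(t[220:295,255:355],(800,600),interpolation=cv2.INTER_CUBIC)
b=cv2.resize(s[190:280,230:340],(733,600),interpolation=cv2.INTER_CUBIC)
cv2.imwrite('pics/ct.png',a);cv2.imwrite('pics/cs.png',b)
mt,ms=robot.camera_model('top'),robot.camera_model('scene')
for n,im,m in(('top',t,mt),('scene',s,ms)):
    hsv=cv2.cvtColor(im,cv2.COLOR_BGR2HSV)
    k=cv2.inRange(hsv,(105,120,60),(125,255,255))
    c=[c for c in cv2.findContours(k,cv2.RETR_EXTERNAL,2)[0] if cv2.contourArea(c)>150]
    for x in c: print(n,cv2.boundingRect(x),cv2.contourArea(x))
for u,v in((460,282),(305,250)): print(onz(mt,u,v,0.03))
```

```text
top (260, 227, 88, 60) 3593.5
top (472, 185, 21, 20) 292.0
scene (474, 320, 30, 27) 586.0
scene (237, 197, 97, 77) 3876.0
scene (60, 44, 83, 45) 2122.0
[ 0.45932796 -0.36876825  0.03      ]
[0.55251988 0.057863   0.03      ]
```

View pics/ct.png

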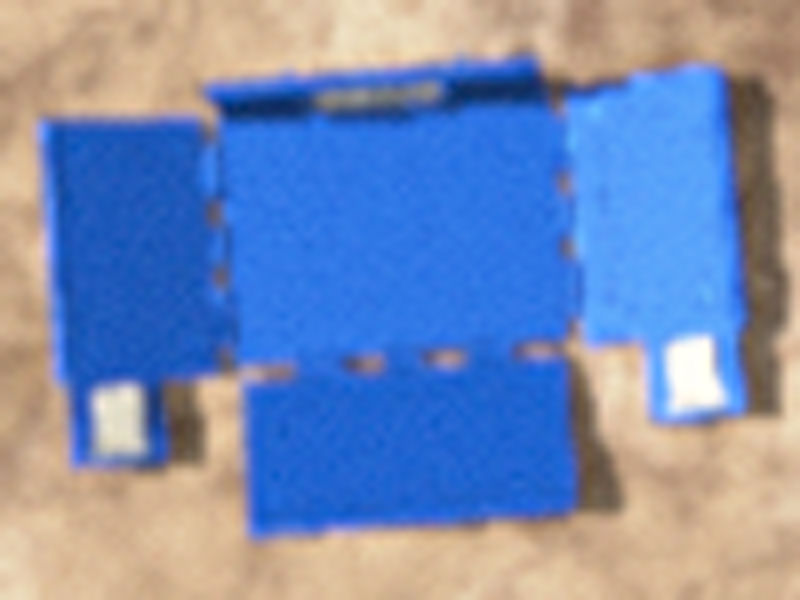

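View pics/cs.png

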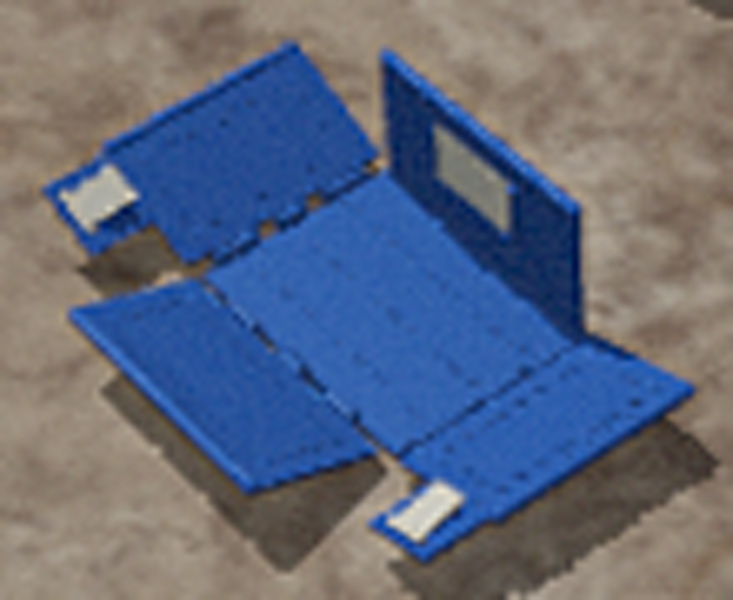

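The crops show the hinge gaps clearly. In the top crop the front gaps run from (270,373) to (540,349), the left ones are near (217,243) and the right ones near (566,215). Bead edges: front (250,535)–(577,512), left x≈45–65, right x≈725–742. The snap fingers are at (120,420) and (693,375).

Run:
```python
from h import *
mt,ms=robot.camera_model('top'),robot.camera_model('scene')
T=lambda u,v,z:onz(mt,255+u/8-.44,220+v/8-.44,z)
S=lambda u,v,z:onz(ms,230+u/6.667-.43,190+v/6.667-.43,z)
f=np.array([T(*p,.006) for p in((270,373),(364,363),(446,358),(540,349))])
d=f[0]-f[-1]; yaw=np.arctan2(-d[0],d[1]); print('yaw',yaw)
ex=np.array([np.cos(yaw),np.sin(yaw)]);ey=np.array([-ex[1],ex[0]])
l=np.mean([T(212,212,.006),T(221,275,.006)],0);r=np.mean([T(565,182,.006),T(567,248,.006)],0)
print('width',(l-r)[:2]@ey,'ly',l[:2]@ey,'ry',r[:2]@ey)
cx=(f[:,:2]@ex).mean()+.046; cy=((l+r)[:2]@ey)/2
c=ex*cx+ey*cy; print('centre',c)
# scene check: base corners front-right (398,455), front-left (205,275), back-left (383,172)
for p in((398,455),(205,275),(383,172)):
    q=S(*p,.005)[:2]-c; print('loc',q@ex,q@ey)
# back wall top corners z=.075 (x~46 inner? )
for p in((383,52),(580,210)):
    q=S(*p,.075)[:2]-c; print('bw',q@ex,q@ey)
for p in((210,88),(540,62)):
    q=T(*p,.075)[:2]-c; print('bwT',q@ex,q@ey)
for n,p in (('fL',(250,535)),('fR',(577,512))):
    for z in(.02,.03,.035): q=T(*p,z)[:2]-c; print(n,z,q@ex,q@ey)
for n,p in (('lb',(42,120)),('rb',(725,67)),('rf',(742,320))):
    for z in(.02,.03,.035): q=T(*p,z)[:2]-c; print(n,z,q@ex,q@ey)
# cup: 
t=cv2.imread('pics/top0.png');s=cv2.imread('pics/scene0.png')
a=cv2.resize(t[262:302,435:485],(500,400),interpolation=2);b=cv2.resize(s[350:420,340:400],(300,400)[:2] if 0 else (300,350),interpolation=2)
o=np.zeros((400,800,3),np.uint8);o[:,:500]=a;o[:350,500:]=b;cv2.imwrite('pics/cup.png',o)
```

```text
yaw 0.07846442616509179
width 0.12486448643682244 ly 0.08174514890807467 ry -0.04311933752874778
centre [0.55917114 0.06333782]
loc -0.046773239907330996 -0.06266717695257845
loc -0.04595946584704906 0.056802081341117534
loc 0.03996807006682301 0.05621412797124942
bw 0.03823709579844021 0.0474703840073654
bw 0.0386758675993811 -0.06514616961098756
bwT 0.046371095933381144 0.054054431424618465
bwT 0.04523317436249057 -0.05791421939858597
fL 0.02 -0.10288191544131554 0.05717641920815243
fL 0.03 -0.1032311512883647 0.05625572180559414
fL 0.035 -0.10340576921188935 0.05579537310431504
fR 0.02 -0.1049763701786841 -0.05693986112088398
fR 0.03 -0.10530851410565553 -0.056929305960112836
fR 0.035 -0.10547458606914127 -0.05692402837972725
lb 0.02 0.04930157724149255 0.11936539041746895
lb 0.03 0.04771043912380635 0.11793719628716497
lb 0.035 0.04691487006496319 0.11722309922201302
rb 0.02 0.04654969524411866 -0.12306324823057632
rb 0.03 0.044981014020020596 -0.12251308931156513
rb 0.035 0.04419667340797162 -0.12223800985205951
rf 0.02 -0.04335119312157532 -0.12049940771266233
rf 0.03 -0.044186232901220764 -0.11997017116377562
rf 0.035 -0.044603752791043595 -0.11970555288933227
```

View pics/cup.png

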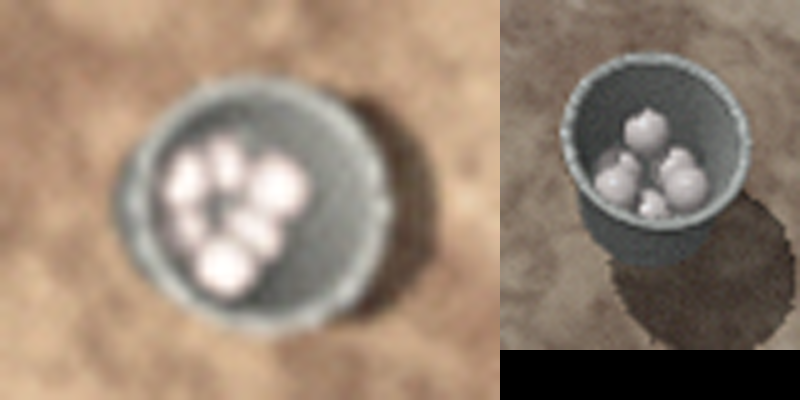

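The cup crop shows the rim centre at crop (262,203) in the top view and (655,140) in the scene half, with all six balls inside. Next: cup and vial positions, and a helper that turns targets into increments.

```bash
cat >> h.py <<'E'
YAW=0.0785; C=np.array([.558,.062])
def W(x,y):  # tray mm -> world
    c,s=np.cos(YAW),np.sin(YAW); return C+np.array([c*x-s*y,s*x+c*y])/1000
def L(p):
    c,s=np.cos(YAW),np.sin(YAW); d=(np.array(p[:2])-C)*1000; return c*d[0]+s*d[1],-s*d[0]+c*d[1]
def go(x,y,tip,ang=None,world=False):
    "increments to TCP over tray (x,y) mm (or world m), fingertip height tip mm, tool y at tray angle ang rad"
    s=robot.read_state(); M=R.from_rotvec(s['orientation']).as_matrix()
    p=np.array([x,y]) if world else W(x,y)
    d=M.T@(np.append(p,(tip+25)/1000)-s['tool_pos'])*1000
    a=np.arctan2(M[1,1],M[0,1]); t=0
    if ang is not None: t=(a-(ang+YAW)+np.pi/2)%np.pi-np.pi/2
    print('at tray',np.round(L(s['tool_pos']),1),'tip',round(s['tool_pos'][2]*1000-25,1),'inc',np.round(d,1),'turn',round(t,3),'F',np.round(s['force'],1),'q',np.round(s['q'],2),'t',round(s['t'],2),'open',round(s['opening'],3))
def axes():
    s=robot.read_state(); M=R.from_rotvec(s['orientation']).as_matrix()
    c,n=np.cos(YAW),np.sin(YAW); T=np.array([[c,-n,0],[n,c,0],[0,0,1]])
    print('tool axes in tray frame\n',np.round(T.T@M,3))
def tri(m1,p1,m2,p2):
    e1,d1=ray(m1,*p1);e2,d2=ray(m2,*p2)
    k=np.linalg.lstsq(np.c_[d1,-d2],e2-e1,rcond=None)[0]
    return e1+k[0]*d1,e2+k[1]*d2
E
python3 - <<'E'
from h import *
mt,ms=robot.camera_model('top'),robot.camera_model('scene')
print('cup',onz(mt,460.75,281.85,.052),onz(ms,370.6,377.6,.052))
for n,p,z in(('v1',(372,198),.09),('v2',(409,203),.09),('cartw',(406,183),.085),('slides',(203,195),.029)): q=onz(mt,*p,z);print(n,q,np.round(L(q)))
go(-15,142,60,0)
E
```

```text
cup [ 0.45896929 -0.36419847  0.052     ] [ 0.45532765 -0.36546138  0.052     ]
v1 [ 0.68472946 -0.12617786  0.09      ] [ 112. -198.]
v2 [ 0.66981132 -0.22504131  0.09      ] [  89. -295.]
cartw [ 0.72634152 -0.21984321  0.085     ] [ 146. -294.]
slides [0.7133678  0.34803961 0.029     ] [177. 273.]
at tray [-334.8  537.1] tip 217.7 inc [-445.3 -244.8  158.1] turn 1.184 F [-0.4  0.4 -0.3] q [ 1.18  0.13  1.49 -0.    1.52 -0.09] t 0.1 open 0.093
```

>>> {"name": "arm_command", "arguments": {"increments": "1 -45 -24 0 0.15; 1 -90 -48 0 0.3; 1 -135 -72 0 0.45; 1 -180 -96 0 0.6; 1 -225 -120 0 0.75", "grip_force": 20}}

```text
t: 0.6
tool_pos: [0.3575, 0.3908, 0.2433]
orientation: [-1.594, -2.707, 0.001]
force: [0.8, -0.3, 0.4]
opening: 0.0572
gripper_force: 0.0
```

```bash
python3 -c "
from h import *
go(-15,142,60,0)"
```

```text
at tray [-174.1  343.5] tip 218.3 inc [-249.3   61.2  158.3] turn 0.428 F [ 0.8 -0.3  0.4] q [ 0.73 -0.06  1.68 -0.    1.52  0.23] t 0.6 open 0.057
```

>>> {"name": "arm_command", "arguments": {"increments": "1 -48 12 30 0.14; 1 -96 24 60 0.28; 1 -144 36 90 0.43; 1 -192 48 120 0.43; 1 -240 60 120 0.43"}}

```text
t: 1.1
tool_pos: [0.5065, 0.2308, 0.126]
orientation: [-2.127, -2.309, 0.006]
force: [-0.5, -0.4, 0.2]
opening: 0.0177
gripper_force: 0.0
```

>>> {"name": "arm_command", "arguments": {"increments": "1 0 0 0 0; 1 0 0 0 0; 1 0 0 0 0"}}

```text
t: 1.4
tool_pos: [0.5073, 0.2334, 0.1297]
orientation: [-2.128, -2.311, -0.0]
force: [0.1, 0.1, 1.1]
opening: 0.0003
gripper_force: 0.0
```

```bash
python3 -c "
from h import *
go(-15,142,5,0);axes()
m=robot.camera_model('wrist');print(m);snap('wrist','w1.png')"
```

```text
at tray [-37.1 174.9] tip 104.7 inc [-33.   22.   99.7] turn 0.004 F [0.1 0.1 1.1] q [0.34 0.1  1.73 0.   1.31 0.26] t 1.4 open 0.0
tool axes in tray frame
 [[-0.004  1.    -0.   ]
 [ 1.     0.004  0.   ]
 [ 0.    -0.    -1.   ]]
{'fx': 332.98964170031064, 'fy': 332.98964170031064, 'cx': 317.285750517098, 'cy': 243.92749898437324, 'eye': array([0.50205136, 0.30027556, 0.27015045]), 'rotation': array([2.89558502, 0.11780977, 0.01506317])}
```

View pics/w1.png

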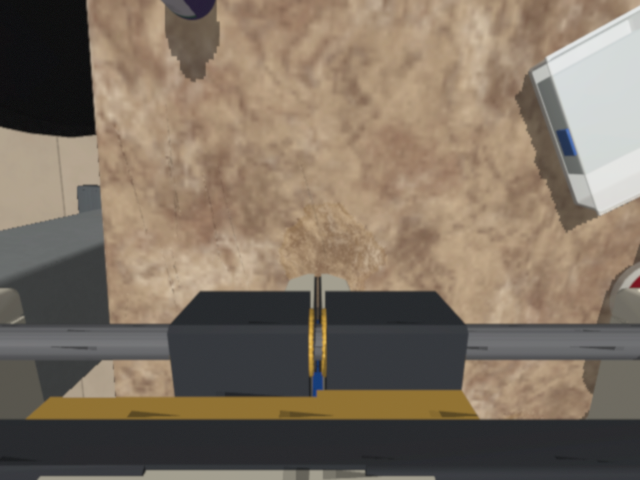

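The wrist view points away from the tray, so only the closed fingers at (318,340) and the slide box are visible. Next I lower just outside the left wall.

>>> {"name": "arm_command", "arguments": {"increments": "1 -15 10 48 0; 1 -33 22 85 0; 1 -33 22 100 0; 1 -33 22 100 0"}}

```text
t: 1.85
tool_pos: [0.5309, 0.2023, 0.0281]
orientation: [-2.127, -2.31, 0.003]
force: [0.5, 0.3, 0.4]
opening: 0.0003
gripper_force: 0.0
```

```bash
python3 -c "
from h import *
go(-15,132,5,0)"
```

```text
at tray [-16. 142.] tip 3.1 inc [-10.    0.9  -1.9] turn 0.004 F [0.5 0.3 0.4] q [0.27 0.26 1.76 0.   1.13 0.19] t 1.85 open 0.0
```

>>> {"name": "arm_command", "arguments": {"increments": "1 -8 0 0 0; 1 -13 0 0 0; 1 -18 0 -3 0; 1 -20 0 -10 0; 1 -20 0 -14 0"}}

```text
t: 2.35
tool_pos: [0.5346, 0.1827, 0.0454]
orientation: [2.127, 2.311, 0.004]
force: [-0.3, 4.1, -3.2]
opening: 0.0004
gripper_force: 1.7
```

>>> {"name": "arm_command", "arguments": {"increments": "1 -8 0 -10 0; 1 -17 0 -19 0; 1 -28 0 -25 0; 1 -39 0 -28 0; 1 -44 0 -29 0"}}

```text
t: 2.85
tool_pos: [0.538, 0.1369, 0.0736]
orientation: [2.129, 2.309, 0.001]
force: [-2.1, 3.9, 2.3]
opening: 0.0005
gripper_force: 2.1
```

```bash
python3 -c "
from h import *
go(-15,72,48,0);snap('scene','s2.png')
im=cv2.imread('pics/s2.png');cv2.imwrite('pics/s2c.png',cv2.resize(im[150:300,190:390],(800,600)))"
```

```text
at tray [-14.1  76.2] tip 48.6 inc [-4.2 -0.9  0.6] turn 0.003 F [-2.1  3.9  2.3] q [0.16 0.16 1.78 0.   1.2  0.08] t 2.85 open 0.001
```

View pics/s2c.png

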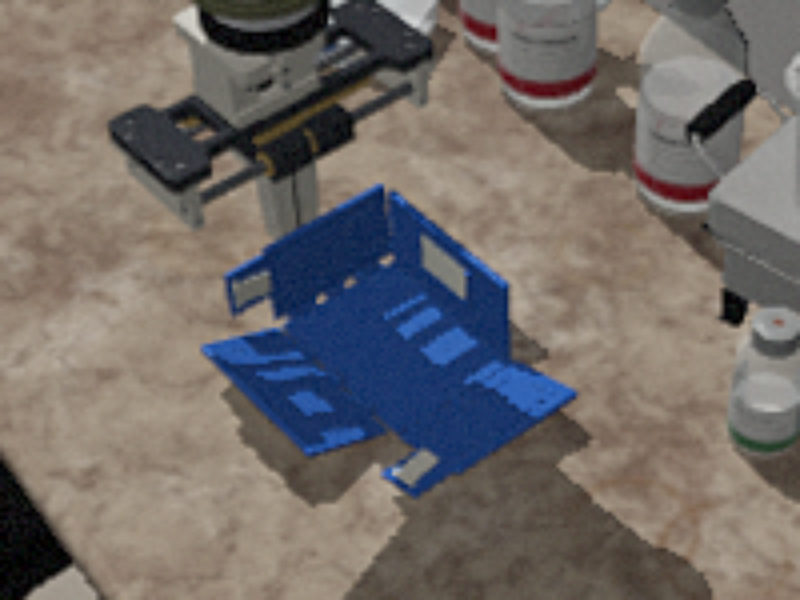

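The left wall (crop (330,240)) is nearly upright, and the fingers are behind it at (290,200). I'll keep pushing until it reaches the stop.

>>> {"name": "arm_command", "arguments": {"increments": "1 -3 0 0 0; 1 -6 0 0 0; 1 -8 0 0 0; 1 -10 0 0 0"}}

```text
t: 3.3
tool_pos: [0.5384, 0.1334, 0.0731]
orientation: [-2.124, -2.307, -0.012]
force: [-3.8, 36.4, 2.9]
opening: 0.0004
gripper_force: 18.2
```

>>> {"name": "arm_command", "arguments": {"increments": "1 12 0 0 0; 1 20 0 -20 0; 1 16 0 -60 0; 1 -30 0 -70 0; 1 -75 0 -70 0"}}

```text
t: 3.8
tool_pos: [0.5464, 0.0525, 0.1453]
orientation: [2.122, 2.311, 0.004]
force: [0.5, -0.2, -1.3]
opening: 0.0004
gripper_force: 0.0
```

>>> {"name": "arm_command", "arguments": {"increments": "1 -48 0 0 0; 1 -96 0 0 0; 1 -135 0 0 0; 1 -136 0 0 0; 1 -136 0 0 0"}}

```text
t: 4.3
tool_pos: [0.5554, -0.0835, 0.142]
orientation: [-2.131, -2.308, 0.001]
force: [0.2, -0.1, -0.8]
opening: 0.0007
gripper_force: 0.0
```

```bash
python3 -c "
from h import *
go(-15,-142,5,0)"
```

```text
at tray [ -14.1 -144.9] tip 117.0 inc [  2.9  -0.8 112. ] turn 0.001 F [ 0.2 -0.1 -0.8] q [-0.24  0.1   1.71 -0.    1.33 -0.32] t 4.3 open 0.001
```

>>> {"name": "arm_command", "arguments": {"increments": "1 3 -18 45 0; 1 3 -18 90 0; 1 3 -18 112 0; 1 3 -18 112 0"}}

```text
t: 4.7
tool_pos: [0.536, -0.079, 0.0279]
orientation: [-2.124, -2.31, 0.003]
force: [-0.3, 0.5, 0.2]
opening: 0.0005
gripper_force: 0.0
```

>>> {"name": "arm_command", "arguments": {"increments": "1 8 0 0 0; 1 13 0 0 0; 1 18 0 -3 0; 1 20 0 -10 0; 1 20 0 -14 0"}}

```text
t: 5.2
tool_pos: [0.5361, -0.0634, 0.0464]
orientation: [2.125, 2.308, -0.006]
force: [-4.8, -10.3, 1.9]
opening: 0.0003
gripper_force: 5.4
```

```bash
python3 -c "
from h import *
go(-30,-122,17,0)"
```

```text
at tray [ -31.7 -123.3] tip 21.4 inc [1.3 1.7 4.4] turn 0.004 F [ -4.8 -10.3   1.9] q [-0.21  0.16  1.84 -0.01  1.15 -0.29] t 5.2 open 0.0
```

>>> {"name": "arm_command", "arguments": {"increments": "1 8 0 -10 0; 1 17 0 -19 0; 1 28 0 -25 0; 1 39 0 -28 0; 1 46 0 -29 0"}}

```text
t: 5.7
tool_pos: [0.5327, -0.0143, 0.075]
orientation: [2.126, 2.31, 0.001]
force: [-0.3, -3.8, 2.0]
opening: 0.0006
gripper_force: 2.1
```

>>> {"name": "arm_command", "arguments": {"increments": "1 3 0 0 0; 1 6 0 0 0; 1 9 0 0 0"}}

```text
t: 6.0
tool_pos: [0.5327, -0.0125, 0.0751]
orientation: [2.121, 2.303, -0.011]
force: [-0.6, -47.1, 2.6]
opening: 0.0002
gripper_force: 23.2
```

```bash
python3 -c "
from h import *
go(-30,-72,48,0)"
```

```text
at tray [-31.1 -72.3] tip 50.1 inc [0.3 1.1 2.1] turn 0.004 F [ -0.6 -47.1   2.6] q [-0.11  0.1   1.84 -0.01  1.2  -0.19] t 6.0 open 0.0
```

>>> {"name": "arm_command", "arguments": {"increments": "1 -20 0 0 0; 1 -24 0 -35 0; 1 -24 0 -75 0; 1 -24 -20 -75 0.15; 1 -24 -40 -75 0.3"}}

```text
t: 6.5
tool_pos: [0.4944, -0.0326, 0.1505]
orientation: [2.453, 1.959, 0.005]
force: [-0.3, 0.2, 0.2]
opening: 0.0002
gripper_force: 0.0
```

>>> {"name": "arm_command", "arguments": {"increments": "1 0 0 0 0.15; 1 0 0 0 0.3; 1 0 0 0 0.45; 1 0 0 0 0.6; 1 0 0 0 0.75"}}

```text
t: 7.0
tool_pos: [0.4934, -0.0322, 0.1485]
orientation: [-3.002, -0.925, -0.001]
force: [-0.4, 1.1, 0.1]
opening: 0.0005
gripper_force: 0.0
```

>>> {"name": "arm_command", "arguments": {"increments": "1 0 0 0 0.15; 1 0 0 0 0.3; 1 0 0 0 0.45; 1 0 0 0 0.52; 1 0 0 0 0.52"}}

```text
t: 7.5
tool_pos: [0.4934, -0.0324, 0.1485]
orientation: [-3.138, -0.13, -0.0]
force: [0.6, -1.3, -0.0]
opening: 0.0006
gripper_force: 0.0
```

```bash
python3 -c "
from h import *
go(-128,0,5,np.pi/2);axes()"
```

```text
at tray [-71.8 -89.1] tip 123.5 inc [-55.8 -89.3 118.5] turn 0.004 F [ 0.6 -1.3 -0. ] q [-0.17 -0.09  1.89  0.    1.34  1.32] t 7.5 open 0.001
tool axes in tray frame
 [[ 1.     0.004  0.   ]
 [ 0.004 -1.     0.   ]
 [ 0.    -0.    -1.   ]]
```

>>> {"name": "arm_command", "arguments": {"increments": "1 -27 -41 0 0; 1 -55 -80 0 0; 1 -58 -89 40 0; 1 -58 -89 85 0; 1 -58 -89 118 0"}}

```text
t: 8.0
tool_pos: [0.4273, 0.0517, 0.0288]
orientation: [-3.138, -0.137, -0.0]
force: [0.3, -0.1, -0.0]
opening: 0.0006
gripper_force: 0.0
```

>>> {"name": "arm_command", "arguments": {"increments": "1 0 0 0 0; 1 6 0 0 0; 1 12 0 0 0; 1 17 0 -3 0; 1 19 0 -10 0"}}

```text
t: 8.5
tool_pos: [0.4473, 0.0521, 0.0408]
orientation: [-3.139, -0.131, 0.002]
force: [-1.1, -0.3, -0.1]
opening: 0.0004
gripper_force: 0.5
```

```bash
python3 -c "
from h import *
go(-112,0,17,np.pi/2)"
```

```text
at tray [-111.1   -1.2] tip 15.8 inc [-0.9 -1.2 -1.2] turn 0.005 F [-1.1 -0.3 -0.1] q [ 0.   -0.07  2.08  0.    1.13  1.49] t 8.5 open 0.0
```

>>> {"name": "arm_command", "arguments": {"increments": "1 5 0 -4 0; 1 13 0 -13 0; 1 22 0 -22 0; 1 33 0 -29 0; 1 42 0 -31 0"}}

```text
t: 9.0
tool_pos: [0.4899, 0.0555, 0.0733]
orientation: [3.139, 0.13, 0.001]
force: [-4.4, -0.7, 3.5]
opening: 0.0005
gripper_force: 2.1
```

>>> {"name": "arm_command", "arguments": {"increments": "1 4 0 -1 0; 1 8 0 -1 0; 1 12 0 -1 0; 1 15 0 -1 0; 1 17 0 -1 0"}}

```text
t: 9.5
tool_pos: [0.5043, 0.0568, 0.072]
orientation: [3.139, 0.13, -0.007]
force: [-17.3, -2.4, 14.0]
opening: 0.0006
gripper_force: 8.9
```

```bash
python3 -c "
from h import *
go(-54.7,0,48,np.pi/2)"
```

```text
at tray [-54.  -1.] tip 47.0 inc [-0.7 -1.  -1. ] turn 0.004 F [-17.3  -2.4  14. ] q [ 0.01  0.04  1.91 -0.    1.2   1.5 ] t 9.5 open 0.001
```

>>> {"name": "arm_command", "arguments": {"increments": "1 3 0 0 0; 1 6 0 0 0; 1 8 0 0 0; 1 8 0 0 0"}}

```text
t: 9.9
tool_pos: [0.5057, 0.057, 0.0714]
orientation: [3.138, 0.131, -0.031]
force: [-47.8, -4.4, 40.5]
opening: 0.0006
gripper_force: 24.6
```

>>> {"name": "arm_command", "arguments": {"increments": "1 -12 0 0 0; 1 -30 0 0 0; 1 -45 0 -20 0; 1 -45 0 -65 0; 1 -45 20 -105 0"}}

```text
t: 10.4
tool_pos: [0.4701, 0.0352, 0.1782]
orientation: [-3.138, -0.133, 0.001]
force: [2.3, 0.2, 0.0]
opening: 0.0005
gripper_force: 0.0
```

```bash
python3 -c "
from h import *
C[:]=W(1.5,0)
go(.457,-.365,120,np.pi/2,True);snap('top','t3.png');snap('scene','s3.png')
im=cv2.imread('pics/s3.png')[180:270,230:330];jm=cv2.imread('pics/t3.png')[215:290,265:345]
cv2.imwrite('pics/s3c.png',np.hstack([cv2.resize(im,(400,360),interpolation=2),cv2.resize(jm,(384,360),interpolation=2)]))"
```

```text
at tray [-91.3 -19.8] tip 153.2 inc [-46.9 397.7  32.9] turn 0.006 F [2.3 0.2 0. ] q [-0.03 -0.18  1.92  0.    1.41  1.45] t 10.4 open 0.0
```

View pics/s3c.png

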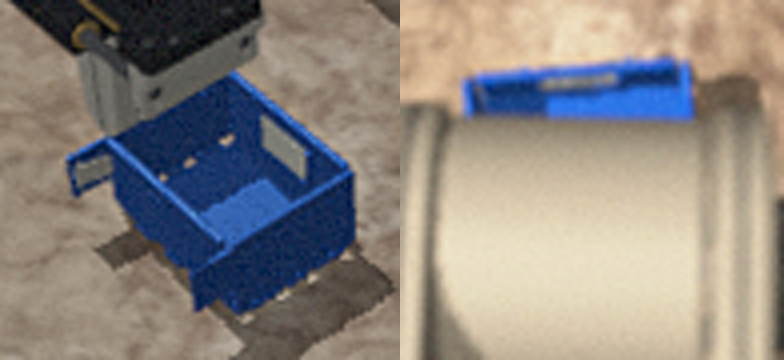

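All three walls stand and the front is held: in the scene crop the box is closed at (230,210) with the gripper clear of it. On to the cup.

>>> {"name": "arm_command", "arguments": {"increments": "0 -7 48 0 0; 0 -13 96 0 0; 0 -19 144 0 0; 0 -25 192 0 0; 0 -30 240 0 0"}}

```text
t: 11.0
tool_pos: [0.4606, -0.2096, 0.177]
orientation: [3.139, 0.13, 0.001]
force: [1.0, 1.2, 0.3]
opening: 0.0361
gripper_force: 0.0
```

>>> {"name": "arm_command", "arguments": {"increments": "0 -5 48 10 0; 0 -11 96 20 0; 0 -16 140 30 0; 0 -17 157 33 0; 0 -17 157 33 0"}}

```text
t: 11.5
tool_pos: [0.4559, -0.3677, 0.1426]
orientation: [-3.138, -0.125, 0.002]
force: [-1.3, 0.4, 0.0]
opening: 0.0758
gripper_force: 0.0
```

```bash
sed -i 's/^YAW=.*/YAW=0.0785; C=np.array([.5595,.0621])/' h.py; python3 -c "
from h import *
m=robot.camera_model('wrist');go(.457,-.365,9,np.pi/2,True);im,_=snap('wrist','w4.png');print(proj(m,[.457,-.365,.052]))"
```

```text
at tray [-137.  -420.4] tip 117.6 inc [  1.4  -2.5 108.6] turn 0.001 F [-1.3  0.4  0. ] q [-0.77  0.16  1.64 -0.    1.34  0.73] t 11.5 open 0.076
(np.float64(314.51283517142383), np.float64(254.79205887278303))
```

View pics/w4.png

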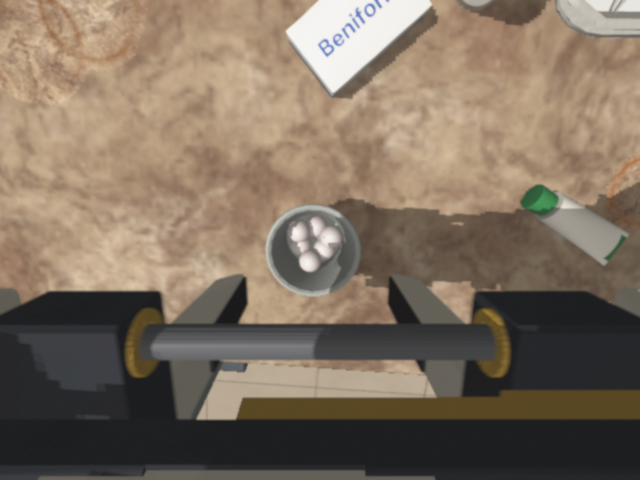

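The wrist view shows the cup rim centre at about (313,249), between the open fingers at (230,300) and (405,300), clear of everything else.

```bash
python3 -c "
from h import *
m=robot.camera_model('wrist');p=onz(m,313,249.5,.052);print(p);go(p[0]-.001,p[1],9,np.pi/2,True)"
```

```text
[ 0.46115817 -0.36202045  0.052     ]
at tray [-136.4 -418.9] tip 118.1 inc [  4.2  -3.7 109.1] turn 0.002 F [ 0.3 -0.1  0.4] q [-0.76  0.16  1.64  0.    1.34  0.73] t 11.55 open 0.08
```

>>> {"name": "arm_command", "arguments": {"increments": "0 3 -3 10 0; 0 3 -3 30 0; 0 3 -3 65 0; 0 3 -3 100 0; 0 3 -3 107 0"}}

```text
t: 12.05
tool_pos: [0.4575, -0.3581, 0.0325]
orientation: [-3.133, -0.133, 0.008]
force: [-0.6, 0.7, -0.1]
opening: 0.093
gripper_force: 0.0
```

>>> {"name": "arm_command", "arguments": {"increments": "0 0 0 0 0; 1 0 0 0 0; 1 0 0 0 0; 1 0 0 0 0; 1 0 0 0 0", "grip_force": 12}}

```text
t: 12.55
tool_pos: [0.4604, -0.3633, 0.039]
orientation: [3.137, 0.13, 0.003]
force: [0.1, -1.3, 4.3]
opening: 0.0662
gripper_force: 12.1
```

>>> {"name": "arm_command", "arguments": {"increments": "1 0 0 0 0; 1 0 0 0 0; 1 0 0 0 0"}}

```text
t: 12.85
tool_pos: [0.4604, -0.3634, 0.039]
orientation: [3.137, 0.13, 0.003]
force: [-0.5, -1.6, 6.8]
opening: 0.0664
gripper_force: 12.0
```

```bash
python3 -c "
from h import *
go(18,0,150,np.pi/2)"
```

```text
at tray [-132.1 -416.4] tip 14.0 inc [ 152.1 -415.5 -136.6] turn 0.004 F [-0.5 -1.6  6.8] q [-0.76  0.28  1.71 -0.    1.15  0.73] t 12.85 open 0.066
```

The opening of 66 mm means the pads hold the cup by its widest part, the rim. I'll regrip a little higher so that the rim becomes a clean pivot.

>>> {"name": "arm_command", "arguments": {"increments": "0.1 0 0 0 0; 0.1 0 0 -8 0; 0.1 0 0 -17 0; 1 0 0 -17 0; 1 0 0 -17 0", "grip_force": 12}}

```text
t: 13.35
tool_pos: [0.4599, -0.3626, 0.0551]
orientation: [3.138, 0.13, 0.001]
force: [-0.3, 0.5, -1.1]
opening: 0.0723
gripper_force: 0.0
```

>>> {"name": "arm_command", "arguments": {"increments": "1 0 0 0 0; 1 0 0 0 0; 1 0 0 0 0"}}

```text
t: 13.65
tool_pos: [0.4597, -0.3626, 0.0547]
orientation: [3.138, 0.13, 0.0]
force: [0.6, -1.2, 3.2]
opening: 0.0659
gripper_force: 12.0
```

>>> {"name": "arm_command", "arguments": {"increments": "1 0 0 -8 0; 1 0 0 -30 0; 1 0 0 -70 0; 1 0 0 -110 0; 1 0 0 -140 0"}}

```text
t: 14.15
tool_pos: [0.4597, -0.3622, 0.1969]
orientation: [3.139, 0.13, 0.001]
force: [1.3, 0.2, -2.0]
opening: 0.0659
gripper_force: 12.0
```

```bash
python3 -c "
from h import *
go(100,0,150,np.pi/2);im,_=snap('scene','s5.png');a=cv2.resize(im[300:420,310:430],(400,400),interpolation=2);im,_=snap('wrist','w5.png');cv2.imwrite('pics/c5.png',np.hstack([a,cv2.resize(im,(400,400))]))"
```

```text
at tray [-132.8 -415.2] tip 171.9 inc [ 234.6 -414.1   21.9] turn 0.004 F [ 1.3  0.2 -2. ] q [-0.76  0.12  1.59  0.    1.44  0.73] t 14.15 open 0.066
```

View pics/c5.png

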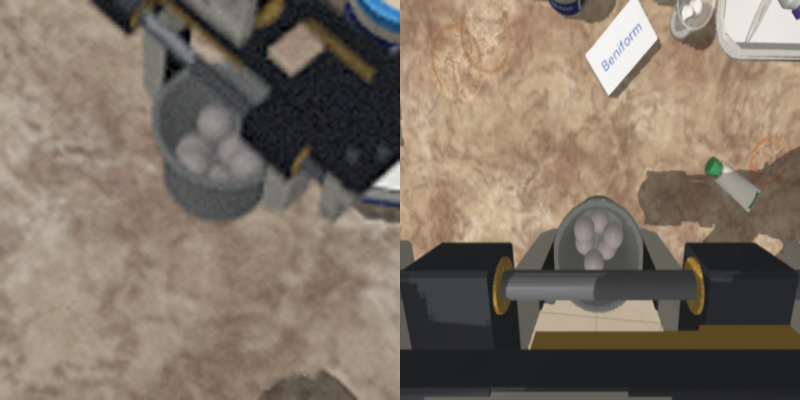

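The cup is held by its rim, hanging straight, with the balls inside. Before going behind the tray I'll check how tall the bottle there is.

```bash
python3 -c "
from h import *
mt,ms=robot.camera_model('top'),robot.camera_model('scene')
for a,b in(((299,146),(367,147)),((248,152),(327,123))):
  p,q=tri(mt,a,ms,b);print(p,q,L(p))
for z in (.1,.15,.2): print(z,L(onz(mt,300,175,z)),L(onz(mt,325,165,z)))
m=robot.camera_model('wrist');print(m['eye']-robot.read_state()['tool_pos'])
"
```

```text
[0.80691451 0.06549094 0.16205648] [0.80677128 0.06558202 0.1620109 ] (np.float64(246.9185044908641), np.float64(-16.02160447925266))
[0.78833921 0.19429018 0.17465819] [0.7821771  0.19780668 0.17317841] (np.float64(238.50076403530164), np.float64(113.83766280958336))
0.1 (np.float64(188.34269249439552), np.float64(-9.955799483607255)) (np.float64(209.87440637629385), np.float64(-79.45162717329396))
0.15 (np.float64(173.7516720066114), np.float64(-11.895095950618796)) (np.float64(194.34346994044992), np.float64(-78.35724795951964))
0.2 (np.float64(159.1606515188273), np.float64(-13.834392417630362)) (np.float64(178.81253350460588), np.float64(-77.26286874574532))
[0.06589922 0.0067287  0.14075531]
```

>>> {"name": "arm_command", "arguments": {"increments": "1 8 -15 0 0; 1 23 -43 0 0; 1 42 -78 0 0; 1 62 -115 0 0; 1 82 -152 0 0"}}

```text
t: 14.75
tool_pos: [0.5277, -0.2011, 0.1915]
orientation: [-3.136, -0.129, 0.006]
force: [0.4, 0.5, -3.0]
opening: 0.0662
gripper_force: 12.0
```

>>> {"name": "arm_command", "arguments": {"increments": "1 20 -37 0 0; 1 40 -74 0 0; 1 60 -111 0 0; 1 80 -148 0 0; 1 100 -185 0 0"}}

```text
t: 15.25
tool_pos: [0.6117, -0.0085, 0.1913]
orientation: [-3.138, -0.131, 0.008]
force: [0.6, -0.9, -2.4]
opening: 0.0658
gripper_force: 12.0
```

>>> {"name": "arm_command", "arguments": {"increments": "1 18 -32 0 0; 1 32 -58 0 0; 1 40 -74 0 0; 1 41 -77 0 0; 1 41 -77 0 0"}}

```text
t: 15.75
tool_pos: [0.6467, 0.0687, 0.1931]
orientation: [3.138, 0.131, -0.004]
force: [-0.5, -0.1, -3.1]
opening: 0.0662
gripper_force: 12.0
```

```bash
python3 -c "
from h import *
go(86,0,85,np.pi/2)"
```

```text
at tray [87.4 -0.3] tip 168.1 inc [-1.2 -0.3 83.1] turn 0.005 F [-0.5 -0.1 -3.1] q [ 0.03  0.29  1.39 -0.    1.46  1.51] t 15.75 open 0.066
```

>>> {"name": "arm_command", "arguments": {"increments": "1 0 0 30 0; 1 0 0 65 0; 1 0 0 83 0; 1 0 0 83 0; 1 -4 0 83 0"}}

```text
t: 16.25
tool_pos: [0.6435, 0.067, 0.1119]
orientation: [3.139, 0.127, -0.0]
force: [0.6, 0.1, -2.0]
opening: 0.0661
gripper_force: 12.0
```

>>> {"name": "arm_command", "arguments": {"increments": "1 -10 0 0 0; 1 -20 0 0 0; 1 -30 0 0 0; 1 -40 0 0 0; 1 -50 0 0 0"}}

```text
t: 16.75
tool_pos: [0.5953, 0.0636, 0.1147]
orientation: [3.139, 0.129, 0.009]
force: [1.7, -1.0, -0.8]
opening: 0.0663
gripper_force: 12.0
```

```bash
python3 -c "
from h import *
go(6,0,57,np.pi/2)"
```

```text
at tray [35.8 -1.3] tip 89.7 inc [-30.   -1.4  32.6] turn 0.004 F [ 1.7 -1.  -0.8] q [ 0.02  0.22  1.63 -0.    1.29  1.51] t 16.75 open 0.066
```

>>> {"name": "arm_command", "arguments": {"increments": "1 -10 0 2 0; 1 -20 0 4 0; 1 -26 0 8 0; 1 -29 0 13 0; 1 -31 0 18 0"}}

```text
t: 17.25
tool_pos: [0.5625, 0.0614, 0.0937]
orientation: [3.139, 0.13, -0.0]
force: [-2.3, -1.3, 1.5]
opening: 0.0657
gripper_force: 12.0
```

>>> {"name": "arm_command", "arguments": {"increments": "1 -1 0 5 0; 1 -1 0 10 0; 1 -1 0 14 0; 1 -1 0 14 0; 1 -1 0 14 0"}}

```text
t: 17.75
tool_pos: [0.5619, 0.0616, 0.0793]
orientation: [-3.139, -0.13, 0.001]
force: [-2.9, -0.2, 0.6]
opening: 0.066
gripper_force: 12.0
```

```bash
python3 -c "
from h import *
go(6,0,57,np.pi/2)
im,m=snap('wrist','w6.png'); im2,_=snap('scene','s6.png')
print(proj(m,np.append(W(0,0),.02)))
g=cv2.cvtColor(im2,cv2.COLOR_BGR2HSV);ms=robot.camera_model('scene');print(proj(ms,np.append(W(-20,0),.02)))
"
```

```text
at tray [ 2.3 -0.7] tip 54.3 inc [ 3.7 -0.7 -2.7] turn 0.004 F [-2.9 -0.2  0.6] q [0.02 0.18 1.75 0.   1.22 1.51] t 17.75 open 0.066
(np.float64(317.10881456398954), np.float64(273.92335052396515))
(np.float64(282.07256996959694), np.float64(234.22988548494575))
```

>>> {"name": "arm_command", "arguments": {"increments": "1 0 0 -6 0; 1 0 0 2 0; 1 -5 0 -4 0; 1 0 0 2 0; 1 0 0 0 0"}}

```text
t: 18.35
tool_pos: [0.5617, 0.0616, 0.0787]
orientation: [-3.139, -0.13, 0.001]
force: [-0.6, -0.7, -0.4]
opening: 0.0658
gripper_force: 12.0
```

>>> {"name": "arm_command", "arguments": {"increments": "1 0 4 -2 0; 1 0 -4 2 0; 1 0 4 -2 0; 1 0 -3 2 0; 1 0 0 0 0"}}

```text
t: 18.85
tool_pos: [0.5613, 0.0623, 0.0788]
orientation: [-3.138, -0.131, 0.002]
force: [-1.2, 0.6, -0.6]
opening: 0.0658
gripper_force: 12.0
```

>>> {"name": "arm_command", "arguments": {"increments": "1 -2 0 -12 0; 1 -2 0 -35 0; 1 -2 0 -80 0; 1 -2 0 -110 0; 1 -2 0 -110 0"}}

```text
t: 19.35
tool_pos: [0.5633, 0.0614, 0.1967]
orientation: [3.139, 0.13, 0.017]
force: [1.2, -0.1, -0.6]
opening: 0.0663
gripper_force: 12.0
```

```bash
python3 -c "
from h import *
F=[]
for i in range(4): robot.read_camera('top');F.append(robot.read_state()['force'])
print(np.round(F,1))
go(6,0,57,np.pi/2)
for n in('scene','top'):
  im,m=snap(n,n+'7.png');c=proj(m,np.append(W(0,0),.014));h=cv2.cvtColor(im,cv2.COLOR_BGR2HSV)
  x,y=int(c[0]),int(c[1]);k=cv2.inRange(h,(0,0,110),(180,90,255))
  k2=cv2.inRange(h,(105,100,30),(130,255,255))
  print(n,c,'blue',cv2.boundingRect(k2[y-45:y+45,x-50:x+50]))
  for r in k[y-25:y+25,x-32:x+32]: print(''.join('.#'[v>0] for v in r))
"
```

```text
[[-0.2 -0.1 -0.9]
 [-0.3 -0.1 -2. ]
 [ 0.2 -0.3 -2.5]
 [ 0.4 -0.2 -1.5]]
at tray [-0.5 -0.7] tip 163.3 inc [  6.7  -0.7 106.3] turn 0.004 F [ 0.4 -0.2 -1.5] q [0.02 0.06 1.66 0.   1.42 1.51] t 19.55 open 0.066
scene (np.float64(288.5419778112513), np.float64(232.0583712759332)) blue (9, 14, 72, 57)Traceback (most recent call last):
  File "<string>", line 12, in <module>
    for r in k[y-25:y+25,x-32:x+32]: print(''.join('.#'[v>0] for v in r))
                                           ~~~~~~~^^^^^^^^^^^^^^^^^^^^^^
  File "<string>", line 12, in <genexpr>
    for r in k[y-25:y+25,x-32:x+32]: print(''.join('.#'[v>0] for v in r))
                                                   ~~~~^^^^^
TypeError: string indices must be integers, not 'numpy.bool'
```

```bash
python3 -c "
from h import *
im=cv2.imread('pics/scene7.png');h=cv2.cvtColor(im,cv2.COLOR_BGR2HSV)
for r in h[205:262,248:330]: print(''.join('B' if 100<p[0]<132 and p[1]>100 else ('#' if p[2]>130 and p[1]<70 else ('o' if p[1]<70 else '.')) for p in r))
"
```

```text
#####################.BBBBBBBooooooooooo.BBBBBBBBB##.#############################
.##.############.###BBBBBBBBBBBBBB.BBBBBBBBBBBBBBBB.##############################
##################BBBBBBBBBBBBBBBBBBBBBBBBBBBBBBBBBBB#############################
################BBBBBBBBBBBBBBBBBBBBBBBBBBBBBBBBBBBBBB############################
##############BBBBBBBBBBBBBBBBBBBBBBBBBBBBBBBBBooBBBBBB###########################
############.BBBBBBBBBBBBBBBBBBBBBBBBBBBBBBBBBBo#o.BBBBB##########################
###########BBBBBBBBBBBBBBBBBBBBBBBBBBBBBBBBBBBBoo#o.BBBBBB########################
#########BBBBBBBBBBBBBBBBBBBBBBBBBBBBBBBBBBBBBB.o###oBBBBBB#######################
########.BBBBBBBBBBBBBBBBBBBBBBBBBBBBBBoBBBBBBB.ooooooBBBBBB######################
####.###BBBBBBBBBBBBBBBBBBBBBBBBBBBBBoo.oBBBBBB.ooooo#oBBBBBB#####################
#..###BBBBBBBBBBBBBBBBBBBBBBBBBBBBBBB##oBBBBBBB.o#oooo#o.BBBBB.###################
.###BBBBBBBBBBBBBBBBBBBBBBBBBBBBBBBBBB.BBBBBBBBBooooooo#o.BBBBBB##################
##BBBBBBBBBBBBBBBBBBBBBBBBBBBBBBBBBBBBBBBBBBBBBBBo#ooooo##BBBBBBB#################
.BBBBBBB.BBBBBBBBBBBB
[... 2930 characters left out ...]
BBBBBooooooooooooooooooooooooooooooo
##############################oBBBBBBBBBBBBBBBBBBBoooooooooooooooooooooooooooo###o
##############################oBBBBo.oBBBBBBBBBBoooooooooooooooooooooooooooooo###o
##############################oBB.o...oBBBBBBBBooooooooooooooooooooooooooooo######
##############################oBo#..oo.oBBBBBoooooooooooooooooooooo.oooooooooo####
##############################o#.##oooooooooooooooooooooooooooooooooo..ooooooo####
####################################ooo.ooo##ooooooooooooooooooooooo.ooooooooooo##
################################..o###oooo##ooooooooooooooooooooooo.ooooooooo.ooo#
######################################ooooooooooooooooooooooooooooooooooooo.oooooo
```

```bash
python3 -c "
from h import *
ms=robot.camera_model('scene');print(L(onz(ms,283,235,.014)),L(onz(ms,283,235,.04)))
m=robot.camera_model('wrist');im,_=snap('wrist','w8.png');h=cv2.cvtColor(im,cv2.COLOR_BGR2HSV)
print([np.round(proj(m,np.append(W(*p),z))) for p in((40,58),(40,-58),(-40,0)) for z in (.005,)], proj(m,robot.read_state()['tool_pos']-[0,0,.003]))
s=h[::7,::5]
for r in s[8:,28:100]: print(''.join('B' if 100<p[0]<132 and p[1]>100 else ('#' if p[2]>140 and p[1]<60 else ('o' if p[2]>90 else '.')) for p in r))
"
```

```text
(np.float64(-16.67856415618076), np.float64(1.159121590222254)) (np.float64(-30.597348256662745), np.float64(-19.457241495486112))
[array([257., 188.]), array([378., 189.]), array([317., 268.])] (np.float64(318.38438478120247), np.float64(308.933812141829))
oooooooooooooooooo#ooooooooooooooooooooooooooooooooooooooooooooooooooooo
ooooooooooooooooooo#oooooooooooooooooooooooooooooooooooooooooooooooooooo
oooooooooooooooooooooooooooooooooooooooooooooooooooooooooooooooooooooooo
oooooooooooooooooooooooooooooooooooooooooooooooooooooooooooooooooooooooo
oooooooooooooooooooooooooooooooooooooooooooooooooooooooooooooooooooooooo
oooooooooooooooooooooooooooooooooooooooooooooooooooooooooooooooooooooooo
ooooooo#oo#oo##ooooooooooooooooooooooooooooooooooooooooooooooooooooooooo
oooooooooooooo#ooooooooooooooooooooooooooooooooooooooooooooooooooooooooo
ooooooooooooooooooooooooooooooo##o#ooooooooooooooooooooooooooooooooooooo
ooooooooooooooooooooooooooooooooo##ooo#ooooooooooooooooooooooooooooooooo
oooooooooooooooooooooooooooooooo#ooooooooooooooooooooooooooooooooooooooo
oooooooooooooooooooooooooooooooooo####o
[... 2910 characters left out ...]
ooooooooooooooooooooooooooooooooooooooooooo
........................................................................
........................................................................
........................................................................
........................................................................
........................................................................
........................................................................
........................................................................
........................................................................
oooooooooooooooooooooooooooooooooooooooooooooo..........................
```

>>> {"name": "arm_command", "arguments": {"increments": "1 -10 40 0 0; 1 -22 85 0 0; 1 -35 130 0 0; 1 -48 170 0 0; 1 -60 200 0 0"}}

```text
t: 20.15
tool_pos: [0.5152, -0.1449, 0.1881]
orientation: [-3.138, -0.128, 0.003]
force: [-0.5, -0.3, -1.2]
opening: 0.0661
gripper_force: 12.0
```

```bash
python3 -c "
from h import *
go(-60,-200,60,np.pi/2)
im,m=snap('top','t9.png');h=cv2.cvtColor(im,cv2.COLOR_BGR2HSV)
c=proj(m,np.append(W(0,0),.014));x,y=int(c[0]),int(c[1]);print(c)
for r in h[y-24:y+34,x-32:x+32]: print(''.join('B' if 100<p[0]<132 and p[1]>110 else ('#' if p[2]>150 and p[1]<110 else 'o') for p in r))
"
```

```text
at tray [ -60.4 -202.9] tip 163.1 inc [  0.7  -2.9 103.1] turn 0.003 F [-0.5 -0.3 -1.2] q [-0.37 -0.01  1.74 -0.    1.42  1.12] t 20.15 open 0.066
(np.float64(303.7815436911118), np.float64(248.1815268754897))
################################################################
################################################################
#################################################o##############
################################################BB##############
#####################################BBBBBBBBBBBBBBB#Bo#########
##########################BBBBBBBBBBBBBBBBBBBBBBBBBBBBo#########
###############BBBBBBBBBBBBBBBBBBBBB###BBBBBBBBBBBBBBBBo######oo
##########BBBBBBBBBBBBBB######oooooooo#BBBBBBBBBBBBBBBBo####oooo
#######BBBBBBBBBBBBBBBBoooooooooooo#oooBBBBBBBBBBBBBBBBooooooooo
#######BBBoBBBBBBBBBBBBoooooooooBBBBBBBBBBBBBBBBBBBBBBBooooooooo
#######BBBoBBBBBBBBBBBBBBBBBBBBBBBBBBBBBBBBBBBBBBBBBBBBooooooooo
########BBBBBBBBBBBBBBBBBBBBBBBBBBBBBBBBBBBBBBBBBBBBBBBooooooooo
########BBBBBBBBBBBBBBBBBBBBBBBBBBBBBBBBBBBBBBBBBBBBBBBooooooooo
########BBBBBBBBBBBBBBBBBBBBBBBBBBBBBBBBBBBBB
[... 2179 characters left out ...]
#####ooooooooo############################B######o
###########Bo#######oooooooo###################################o
###########Bo#######oooooooo####################################
###########Bo#######ooooooo#####################################
###########Bo#######oooooooo####################################
############o#######ooooooo#####################################
################################################################
################################################################
################################################################
################################################################
################################################################
```

All six balls show as white blobs inside the tray walls. Now I'll lower the tilted cup and loosen the grip so that it can swing upright.

>>> {"name": "arm_command", "arguments": {"increments": "1 0 0 40 0; 1 0 0 80 0; 1 0 0 95 0; 1 0 0 95 0; 1 0 0 95 0"}}

```text
t: 20.7
tool_pos: [0.5171, -0.1427, 0.0953]
orientation: [3.139, 0.131, 0.0]
force: [1.0, 0.5, -0.5]
opening: 0.0659
gripper_force: 12.0
```

>>> {"name": "arm_command", "arguments": {"increments": "1 0 0 0 0; 1 -15 0 0 0; 1 0 0 0 0; 1 -15 0 0 0; 1 0 0 0 0", "grip_force": 4}}

```text
t: 21.2
tool_pos: [0.5156, -0.143, 0.0956]
orientation: [3.139, 0.13, -0.0]
force: [0.7, -0.5, -1.5]
opening: 0.0667
gripper_force: 4.0
```

```bash
python3 -c "
from h import *
go(-60,-200,60,np.pi/2)
m=robot.camera_model('wrist');im,_=snap('wrist','w10.png');h=cv2.cvtColor(im,cv2.COLOR_BGR2HSV)
tp=robot.read_state()['tool_pos']-[0,0,.003]
print('rim',proj(m,tp),'foot up',proj(m,tp-[0,0,.051]),'foot horiz',proj(m,tp+[.051,0.004,0]))
for r in h[180:330:6,210:430:4]: print(''.join('%x'%(p[2]//16) if p[1]<50 else '-' for p in r))
"
```

```text
at tray [ -59.9 -201. ] tip 70.6 inc [-0.1 -1.  10.6] turn 0.004 F [ 0.7 -0.5 -1.5] q [-0.37  0.08  1.82 -0.    1.24  1.12] t 21.2 open 0.067
rim (np.float64(319.19697382993706), np.float64(303.26851160272054)) foot up (np.float64(318.73838154696745), np.float64(268.54721055796864)) foot horiz (np.float64(319.7722814794248), np.float64(191.3167915378707))
-------------------------------------------------------
-------------------------------------------------------
-------------------------------------------------------
-------------------------------------------------------
-------------------------------------------------------
-------------------------------------------------------
-------------------------------------------------------
-------------------------------------------------------
-------------------------------------------------------
-------------------------------------------------------
----------------------667887787666---------------------
------------------7777777667777777766------------------
----------------67776667777777766667776----------------
--------------677765677777777777776667776--------------
-------------77765677777777777777777666786-------------
------------7765557777777777777777776666786------------
-------87767765555777777777777777777656667766666-------
---877766667655555777777777777777777655666775666666----
--766666647755555577777777777777777755556667646666666--
-66666662576555555677777777777777776555566677256666666-
6666666315765555555677777777777777655555566772166666666
6666664115655555555557777777777776555555556772226666666
6666651114655555555555567777776655555555555772112666666
6666611113665555555555555555555555555555555772112266666
4444333333443333333333333333333333333333333443333334444
```

The wrist image now looks straight into the empty cup: bright floor disc inside an even rim ring, so it hangs upright. Setting it down.

>>> {"name": "arm_command", "arguments": {"increments": "1 0 0 15 0; 1 0 0 28 0; 1 0 0 36 0; 1 0 0 41 0; 1 0 0 43 0"}}

```text
t: 21.75
tool_pos: [0.516, -0.1428, 0.0509]
orientation: [-3.138, -0.13, 0.002]
force: [-2.1, -0.4, 4.5]
opening: 0.0666
gripper_force: 3.8
```

>>> {"name": "arm_command", "arguments": {"increments": "1 0 0 1 0; 1 0 0 1 0; 0.1 0 0 0 0; 0 0 0 0 0; 0 0 0 0 0"}}

```text
t: 22.25
tool_pos: [0.5168, -0.1429, 0.0516]
orientation: [3.139, 0.13, 0.001]
force: [0.2, 0.9, 0.2]
opening: 0.0854
gripper_force: 0.0
```

>>> {"name": "arm_command", "arguments": {"increments": "0 0 0 -2 0; 0 0 0 -12 0; 0 0 0 -50 0; 0 0 0 -100 0; 0 0 0 -145 0"}}

```text
t: 22.75
tool_pos: [0.5164, -0.1427, 0.1991]
orientation: [3.139, 0.13, 0.001]
force: [1.1, -0.7, -0.3]
opening: 0.093
gripper_force: 0.0
```

>>> {"name": "arm_command", "arguments": {"increments": "0 -15 30 0 0; 0 -25 70 0 0; 0 -30 110 0 0; 0 -30 115 0 0"}}

```text
t: 23.15
tool_pos: [0.4957, -0.2638, 0.1978]
orientation: [3.137, 0.125, 0.002]
force: [0.1, 0.6, 0.3]
opening: 0.0928
gripper_force: 0.0
```

```bash
python3 -c "
from h import *
go(-60,-200,60,np.pi/2)
for n in('top','scene'):
  im,m=snap(n,n+'11.png');h=cv2.cvtColor(im,cv2.COLOR_BGR2HSV)
  c=proj(m,np.append(W(-60,-201),.052));f=proj(m,np.append(W(-60,-201),0));x,y=int(c[0]),int(c[1]);print(n,c,f)
  for r in h[y-20:y+34,x-24:x+24]: print(''.join('#' if p[1]<45 else '.' for p in r))
"
```

```text
at tray [ -89.2 -319.9] tip 172.8 inc [  29.2 -120.2  112.5] turn 0.001 F [0.1 0.6 0.3] q [-0.58  0.05  1.66 -0.    1.43  0.91] t 23.15 open 0.093
top (np.float64(378.2844441908366), np.float64(261.85502228638535)) (np.float64(376.18454459145187), np.float64(263.36236155429253))
................................................
................................................
................................................
................................................
................................................
................................................
................................................
................................................
................................................
................................................
................................................
.....................######.....................
..................############..................
.................################...............
................##################..............
...............####################.............
..............######################
[... 3904 characters left out ...]
..............
#####.....########################....#..#...#..
###.###....######################...............
..####......####################...........#....
....##.......###################................
#.............#################..............#..
.#.#....#......###############..................
.#.##..#........############....................
...##..##..........#####........................
....###.........................................
...##.#.........................................
....#.................#.........................
...###..#.#.....................................
..#.#.###.......................................
...###.###......................................
```

The cup stands upright on the worktop where I placed it, and the gripper is clear of everything. Handing in.

```bash
python3 -c "
from plant import robot
print(robot.close_job())"
```

```text
the job is handed in; nothing more can be done
None
```

The job is handed in: all three walls stand with the front snapped in, the last view into the tray showed all six balls inside, and the empty cup stands upright on the worktop beside it; hand-in returned no verdict.

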